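# Pack the cupcake order and shut the carrier

## Robot

A 6-joint arm with a two-finger parallel gripper is mounted at the origin on a cart in front of the work surface, level with it; the furniture and walls round the work are solid. World frame = base frame: x ahead of the robot, y to its left, z up, the work surface at z = 0. Lengths are in m, angles in rad, forces in N, time in s.
With the tool pointing down it reaches from about 0.35 to 0.85 m from the base axis. Payload 8.1 kg.
Tool frame: the origin (TCP) lies on the centre line of the jaws, within the pads' length; the fingertips stand robot.tips_ahead ahead of it and the grasp point (between the pads) lies 8 mm behind it (robot.tips_ahead is the distance from the TCP to the fingertips, in m); z points along the fingers, y is the direction in which the jaws open and shut (so a half turn about z gives the same grasp; the last joint's range is limited). The gripper opens to 93 mm and grips with 3 to 60 N. Pads are 15 mm wide; open, the fingers measure 128 mm over their backs; the gripper's body (75 mm by 188 mm) begins 65 mm behind the grasp point.
Start: joints at [-1.26, 0.13, 1.488, -0, 1.523, -0.085], TCP at [0.231, -0.554, 0.23] pointing down, gripper open.
Joint ranges: [-2.96, 2.96], [-0.89, 2.26], [0.02, 2.5], [-1.34, 4.48], [0, 2.73], [-2.66, 2.66]. Speed limits (rad/s): [2.39, 2.39, 2.79, 3.14, 3.14, 3.14].

## Interface

Orientations are given as a rotation vector (axis times angle).
In Python, from plant import monitor, eyes, job, robot gives the robot as it stands.
- The arm moves only by the tool servo_tool, never from a script. Its argument "plan" is a list that holds one entry, the list of rows, each a list of 7 numbers: the closure, from -1 (fully open) to 1 (shut), so that 0 is half open, then the shift along the world's x, y, z in mm, then the turn, a rotation vector about the world's x, y, z in rad. In form: [[[hand, dx, dy, dz, ax, ay, az], ...]]. A call has 1 to 12 rows; each row shifts and turns the commanded pose from where the row before left it; what a row does not reach is not made up. A row lasts 1/10 s, in which the tool goes at most 50 mm and 8.59 degrees, less where a joint would pass 70% of its speed; a pose out of reach is approached as far as the arm can. A call with a gripper value outside its range is refused whole. The fingers move at their own pace and stop on an object; "force" is the grip in N (left out, the last holds). Time passes only in rows, so rows that do not move let the fingers close. It gives the time, the measured TCP pose, the force and the opening at its end, in the units of the state.
- monitor.read_state(): the state, without advancing time (a new reading comes with each control period).
- eyes.read_camera(name): name is "side" or "top" or "wrist"; returns the picture (384x512x3 uint8, red, green, blue); there is no depth.
- eyes.camera_info(name): a dict with "mtx" (3x3 intrinsics, pixels), "R" (3x3) and "t" (3): a world point X has camera coordinates R X + t. Camera axes: x right, y down, z forward; pixel columns grow to the right and rows downward; lengths in m; the calibration is good to about 2 mm. The wrist camera is an equidistant fisheye: a pixel r from the principal point sees the ray r / f radians off the axis. A picture is of the moment at which its call begins: read the wrist's pose just before it. camera_info takes no time and is no camera call; for the wrist camera it gives the pose at the moment of the call.
- job.close_job(): hands the job in, once; it reports no verdict.
The state is a dict: "t": time; "q": joint angles; "dq": joint speeds; "joint_torque": joint torques, N m; "tool_pos": TCP position; "orientation": TCP orientation; "force": force on the tool from outside, world axes, zero at the start; "wrist_torque": the same for the moment, N m; "opening": finger opening in m.
Only numpy, scipy, OpenCV 4.12 (cv2) and the standard library are available. Lean on these libraries where they do the work, as an engineer would, in place of code of your own. Each camera call takes 0.05 s, during which the arm holds its last target. There are 200 camera calls.

## Task

Pack the order: put every plain chocolate cupcake from the yellow mat into the white carrier, each standing upright in a compartment of its own, and leave the frosted vanilla ones on the yellow mat. Once they are all in, lower the green hinged lid gently, without slamming it, until it is fully shut. Also lift the white canister by its handle off the steel stand and set it upright in the middle of the cork mat, ready to go out with the carrier.

Things in the scene. Friction and masses are not known exactly. Their poses are not given: they have to be found in the camera images.
- choc_1_mid (a point): plain dark chocolate cupcake in a silver pleated paper cup, 75 mm wide and 61 to 66 mm tall; the cup is a cone, about 50 mm wide at the foot and 72 mm at its rim 42 mm up, taken by the cup wall (about 65 mm wide half-way up the cupcake). Point on its axis, 32 mm above its underside; z up. At the start it stands on the yellow mat; None if absent in this run (4 to 6 of the six are there)
- choc_2_mid (a point): plain dark chocolate cupcake in a silver pleated paper cup, 75 mm wide and 61 to 66 mm tall; the cup is a cone, about 50 mm wide at the foot and 72 mm at its rim 42 mm up, taken by the cup wall (about 65 mm wide half-way up the cupcake). Point on its axis, 32 mm above its underside; z up. At the start it stands on the yellow mat; None if absent in this run (4 to 6 of the six are there)
- choc_3_mid (a point): plain dark chocolate cupcake in a silver pleated paper cup, 75 mm wide and 61 to 66 mm tall; the cup is a cone, about 50 mm wide at the foot and 72 mm at its rim 42 mm up, taken by the cup wall (about 65 mm wide half-way up the cupcake). Point on its axis, 32 mm above its underside; z up. At the start it stands on the yellow mat; None if absent in this run (4 to 6 of the six are there)
- choc_4_mid (a point): plain dark chocolate cupcake in a silver pleated paper cup, 75 mm wide and 61 to 66 mm tall; the cup is a cone, about 50 mm wide at the foot and 72 mm at its rim 42 mm up, taken by the cup wall (about 65 mm wide half-way up the cupcake). Point on its axis, 32 mm above its underside; z up. At the start it stands on the yellow mat; None if absent in this run (4 to 6 of the six are there)
- choc_5_mid (a point): plain dark chocolate cupcake in a silver pleated paper cup, 75 mm wide and 61 to 66 mm tall; the cup is a cone, about 50 mm wide at the foot and 72 mm at its rim 42 mm up, taken by the cup wall (about 65 mm wide half-way up the cupcake). Point on its axis, 32 mm above its underside; z up. At the start it stands on the yellow mat; None if absent in this run (4 to 6 of the six are there)
- choc_6_mid (a point): plain dark chocolate cupcake in a silver pleated paper cup, 75 mm wide and 61 to 66 mm tall; the cup is a cone, about 50 mm wide at the foot and 72 mm at its rim 42 mm up, taken by the cup wall (about 65 mm wide half-way up the cupcake). Point on its axis, 32 mm above its underside; z up. At the start it stands on the yellow mat; None if absent in this run (4 to 6 of the six are there)
- vanilla_1_mid (a point): frosted vanilla cupcake in a yellow pleated cup, 75 mm wide, 73 mm tall; not part of the order, stays on the yellow mat. Point on its axis 32 mm above its underside
- vanilla_2_mid (a point): frosted vanilla cupcake in a yellow pleated cup, 75 mm wide, 73 mm tall; not part of the order, stays on the yellow mat. Point on its axis 32 mm above its underside
- bakemat: yellow silicone baking mat, 330 (x) x 420 (y) x 3 mm, lying fixed on the table to the left; origin at the centre of its underside. Cupcakes of both kinds stand mixed on it, about 110 mm apart
- carrier: white open box with a green hinged lid, fixed to the table. Outside 256 (x) x 272 (y) mm, walls 4 mm thick, rim at z = 76 mm, floor top at z = 4 mm; origin at the centre of its underside, x away from the robot at yaw 0. Grey dividers 20 mm high (over the floor) make 2 x 3 compartments of 124 x 88 mm, one cupcake each; their centres are at x = -62 or +62 mm and y = -88, 0 or +88 mm in the carrier's frame
- lid (a joint): angle of the carrier's flat green lid in rad: 0 fully shut on the rim, 1.57 upright, 1.95 limit; starts at 1.6 to 1.8. Hinge line along the carrier's y through (+128, 0, 76) mm of the carrier's frame (far side). The lid is 256 mm long from the hinge, 272 mm wide, 6 mm thick (its underside lies on the hinge plane), 0.22 kg; a stiff hinge (0.5 N m) keeps it where it is left, so it must be pushed all the way down (about 2 to 4 N at its free edge)
- lid_tab (a point): middle of the green tab on the lid's free edge, 264 mm from the hinge; the tab is 90 mm wide along the carrier's y, 10 mm thick and sticks out 16 mm beyond the edge
- canister_grip (a point): middle of the wooden grip of the canister's arched handle. Grip bar along this point's y, 58 mm long, 12 x 12 mm in section; z up. The grip is 138 mm above the canister's foot and 50 mm above its steel cap. White closed canister, 76 mm wide (80 mm at the cap), 0.25 to 0.5 kg; it starts on the stand
- stand: dark steel round pedestal stand, fixed, 104 mm wide, its flat top at z = 70 mm; origin at the centre of its underside
- mat: round cork mat, fixed to the table, 112 mm wide and 6 mm thick; origin at the centre of its underside. Stand and mat are to the robot's right, one nearer than the other

How it is judged:
On the way, in this order (a step that is already met when the one before it is completed fails the run):
1. every chocolate cupcake present stands upright in the carrier, the lid still open (x of choc_1_mid in the frame of carrier between -0.122 and 0.122 m and y of choc_1_mid in the frame of carrier between -0.13 and 0.13 m and z of choc_1_mid in the frame of carrier between 0.028 and 0.044 m and angle between each of choc_1_mid, choc_2_mid, choc_3_mid, choc_4_mid, choc_5_mid, choc_6_mid's own z axis and vertical below 0.2 rad and x of choc_2_mid in the frame of carrier between -0.122 and 0.122 m and y of choc_2_mid in the frame of carrier between -0.13 and 0.13 m and z of choc_2_mid in the frame of carrier between 0.028 and 0.044 m and x of choc_3_mid in the frame of carrier between -0.122 and 0.122 m and y of choc_3_mid in the frame of carrier between -0.13 and 0.13 m and z of choc_3_mid in the frame of carrier between 0.028 and 0.044 m and x of choc_4_mid in the frame of carrier between -0.122 and 0.122 m and y of choc_4_mid in the frame of carrier between -0.13 and 0.13 m and z of choc_4_mid in the frame of carrier between 0.028 and 0.044 m and x of choc_5_mid in the frame of carrier between -0.122 and 0.122 m and y of choc_5_mid in the frame of carrier between -0.13 and 0.13 m and z of choc_5_mid in the frame of carrier between 0.028 and 0.044 m and x of choc_6_mid in the frame of carrier between -0.122 and 0.122 m and y of choc_6_mid in the frame of carrier between -0.13 and 0.13 m and z of choc_6_mid in the frame of carrier between 0.028 and 0.044 m and value of joint lid above 0.5 rad), for 0.2 s.
2. the lid is lowered fully shut (value of joint lid below 0.03 rad), for 0.2 s.
At the end, for the whole second after the job is handed in: All chocolate cupcakes present stand upright (within 0.2 rad) on the carrier's floor in its compartments, the lid is shut (below 0.03 rad), the canister stands upright on the cork mat with its axis within 35 mm of the mat's centre, and the vanilla cupcakes are still upright on the yellow mat (x of choc_1_mid in the frame of carrier between -0.122 and 0.122 m and y of choc_1_mid in the frame of carrier between -0.13 and 0.13 m and z of choc_1_mid in the frame of carrier between 0.028 and 0.044 m and angle between each of choc_1_mid, choc_2_mid, choc_3_mid, choc_4_mid, choc_5_mid, choc_6_mid, vanilla_1_mid, vanilla_2_mid's own z axis and vertical below 0.2 rad and x of choc_2_mid in the frame of carrier between -0.122 and 0.122 m and y of choc_2_mid in the frame of carrier between -0.13 and 0.13 m and z of choc_2_mid in the frame of carrier between 0.028 and 0.044 m and x of choc_3_mid in the frame of carrier between -0.122 and 0.122 m and y of choc_3_mid in the frame of carrier between -0.13 and 0.13 m and z of choc_3_mid in the frame of carrier between 0.028 and 0.044 m and x of choc_4_mid in the frame of carrier between -0.122 and 0.122 m and y of choc_4_mid in the frame of carrier between -0.13 and 0.13 m and z of choc_4_mid in the frame of carrier between 0.028 and 0.044 m and x of choc_5_mid in the frame of carrier between -0.122 and 0.122 m and y of choc_5_mid in the frame of carrier between -0.13 and 0.13 m and z of choc_5_mid in the frame of carrier between 0.028 and 0.044 m and x of choc_6_mid in the frame of carrier between -0.122 and 0.122 m and y of choc_6_mid in the frame of carrier between -0.13 and 0.13 m and z of choc_6_mid in the frame of carrier between 0.028 and 0.044 m and value of joint lid below 0.03 rad and horizontal distance between canister_grip and mat below 0.035 m and height (world z) of canister_grip between 0.138 and 0.15 m and angle between canister_grip's own z axis and vertical below 0.1 rad and x of vanilla_1_mid in the frame of bakemat between -0.17 and 0.17 m and y of vanilla_1_mid in the frame of bakemat between -0.215 and 0.215 m and z of vanilla_1_mid in the frame of bakemat between 0 and 0.055 m and x of vanilla_2_mid in the frame of bakemat between -0.17 and 0.17 m and y of vanilla_2_mid in the frame of bakemat between -0.215 and 0.215 m and z of vanilla_2_mid in the frame of bakemat between 0 and 0.055 m); the robot touches nothing.
It fails at once if the lid is slammed (falls faster than 2.5 rad/s) (velocity of joint lid below -2.5 rad/s).
It fails at once if the canister is tipped over (angle between canister_grip's own z axis and vertical above 0.8 rad).
Of choc_1, choc_2, choc_3, choc_4, choc_5, choc_6 only 4 to 6 are there at a start; the rules pass over those that are not, and their reading is None.
At some moment in a run one of choc_1, choc_2, choc_3, choc_4, choc_5, choc_6 may be knocked a few centimetres aside while the robot is not near it.
It also fails if it takes over 208 s, if anything falls off the work surface, if the arm or the gripper's body presses on something with over 40 N, if the wrist force passes 120 N, or if a joint passes its speed limit or range.

## Working session

There is one attempt and no reset: what is moved stays moved. The work goes in short steps, Python scripts to look and compute and a tool call to move; the robot and the scene stay as the last step left them, time stands still between calls to the robot, and variables do not carry over. Pictures are saved under pics/ and viewed, about 12 in all and at most 16, crops included, and the job is handed in when it is done.

Besides the shell and the picture viewer there is one more tool, called after "Call:" as name(argument=value, ...), one argument or row to a line, values as JSON. servo_tool: Moves the arm, as the interface text tells. Its arguments: {"type":"object","properties":{"plan":{"type":"array"},"force":{"type":"number"}},"required":["plan"]}

```bash
mkdir -p pics; ls; cat > h.py <<'E'
import numpy as np, cv2
from plant import monitor, eyes, job, robot
def save(name,fn):
    im=eyes.read_camera(name); cv2.imwrite('pics/'+fn+'.png',im[:,:,::-1]); return im
def ray(info,u,v):
    K=np.array(info['mtx']);R=np.array(info['R']);t=np.array(info['t'])
    d=R.T@np.linalg.inv(K)@[u,v,1.]; return -R.T@t,d
def onz(info,u,v,z):
    o,d=ray(info,u,v); return o+d*(z-o[2])/d[2]
def proj(info,X):
    K=np.array(info['mtx']);c=np.array(info['R'])@X+np.array(info['t']);p=K@c; return p[:2]/p[2]
E
python3 - <<'E'
from h import *
print(monitor.read_state(), robot.tips_ahead)
for n in ('side','top'):
    im=save(n,n+'0'); print(n,eyes.camera_info(n))
E
```

```text
pics
{'t': 0.0, 'q': array([-1.26040779e+00,  1.31127487e-01,  1.48927896e+00, -1.29949494e-05,
        1.52302557e+00, -8.54099473e-02]), 'dq': array([ 0.0016123 , -0.00016591,  0.00089258,  0.00131896,  0.00032106,
       -0.00038561]), 'joint_torque': array([-5.95449146e-04, -5.59851766e+01, -4.91752374e+01,  7.67821306e-02,
        3.58623604e-02, -1.20498098e-04]), 'tool_pos': array([ 0.23116641, -0.55307478,  0.22860774]), 'orientation': array([-3.07848347e+00, -6.17310472e-01,  3.44387043e-04]), 'force': array([-0.21224291,  0.04210819, -0.19315674]), 'wrist_torque': array([ 0.01537615, -0.00876099, -0.01989915]), 'opening': 0.0931118224522954} 0.011
side {'mtx': array([[392.57879731,   0.        , 253.40225482],
       [  0.        , 392.57879731, 187.04257425],
       [  0.        ,   0.        ,   1.        ]]), 'R': array([[-0.98942015, -0.14502771,  0.00383851],
       [-0.08213985,  0.53817997, -0.83881783],
       [ 0.11958603, -0.83025856, -0.54439866]]), 't': array([0.52376878, 0.16041917, 1.34736291])}
top {'mtx': array([[415.74141785,   0.        , 254.54694217],
       [  0.        , 415.74141785, 188.25537659],
       [  0.        ,   0.        ,   1.        ]]), 'R': array([[ 0.0260844 , -0.99965269,  0.00375428],
       [-0.99789371, -0.02626127, -0.05931681],
       [ 0.0593948 , -0.00219913, -0.99823215]]), 't': array([-0.00664489,  0.52274412,  1.28993092])}
```

View pics/top0.png

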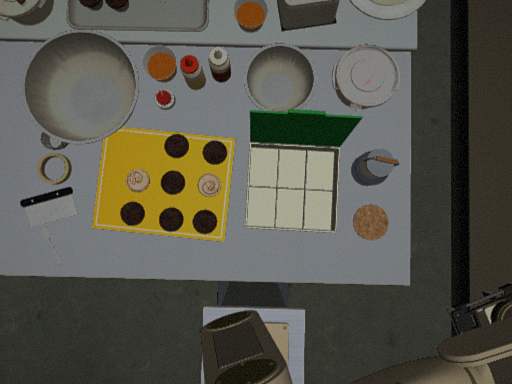

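View pics/side0.png

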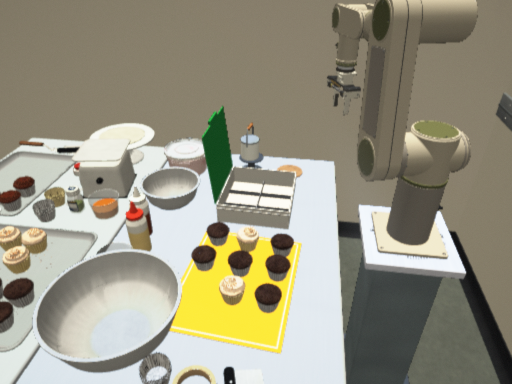

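The top view shows 6 chocolate cupcakes at about (176,146), (215,153), (173,182), (133,213), (171,219) and (205,221). The vanillas are at (138,180) and (209,185), the carrier near (292,190), the canister near (378,163) and the cork mat at (371,222).

```bash
cat >> h.py <<'E'
def blobs(m,amin):
    n,l,s,c=cv2.connectedComponentsWithStats(m.astype(np.uint8)); 
    return [(c[i],s[i]) for i in range(1,n) if s[i][4]>=amin]
def chocs(im):
    info=eyes.camera_info('top'); a=im.astype(int)
    m=(a.max(2)<85)&(a[:,:,0]>=a[:,:,2])
    out=[]
    for c,s in blobs(m,150):
        if s[4]<900 and 90<c[0]<345 and 120<c[1]<245: out.append((onz(info,c[0],c[1],0.055).round(4)[:2],s[2:].tolist(),c.round(1)))
    return out
E
python3 - <<'E'
from h import *
im=cv2.imread('pics/top0.png')[:,:,::-1].copy(); info=eyes.camera_info('top')
for o in chocs(im): print(*o)
hsv=cv2.cvtColor(im,cv2.COLOR_RGB2HSV)
sub=(slice(190,250),slice(340,400))
m=np.zeros(im.shape[:2],bool); m[sub]=(hsv[sub][:,:,1]>70)
for c,s in blobs(m,200): print('mat',c,s,onz(info,*c,0.006))
m=np.zeros(im.shape[:2],bool); m[125:245,90:240]=(hsv[125:245,90:240,1]>150)
for c,s in blobs(m,2000): print('bake',c,s)
c1=cv2.resize(im[135:240,236:346],None,fx=5,fy=5,interpolation=cv2.INTER_CUBIC)
c2=cv2.resize(im[135:240,345:402],None,fx=5,fy=5,interpolation=cv2.INTER_CUBIC)[:,:250]
cv2.imwrite('pics/crop.png',np.hstack([c1,c2])[:,:,::-1])
E
```

```text
[0.6448 0.2504] [25, 24, 454] [176.2 145.6]
[0.6278 0.1328] [24, 23, 446] [214.4 152.2]
[ 0.5821 -0.1779] [88, 91, 627] [315.6 169.7]
[0.5325 0.2574] [24, 24, 447] [172.5 182.1]
[0.4351 0.3762] [25, 24, 446] [132.1 213.1]
[0.4197 0.2587] [24, 24, 454] [170.7 219.3]
[0.416  0.1563] [24, 24, 454] [204.4 221.4]
mat [370.40809969 222.03115265] [353 205  36  35 963] [ 0.42632723 -0.36072105  0.006     ]
bake [158.69699132 181.11023903] [  97  131  133  105 8409]
```

View pics/crop.png

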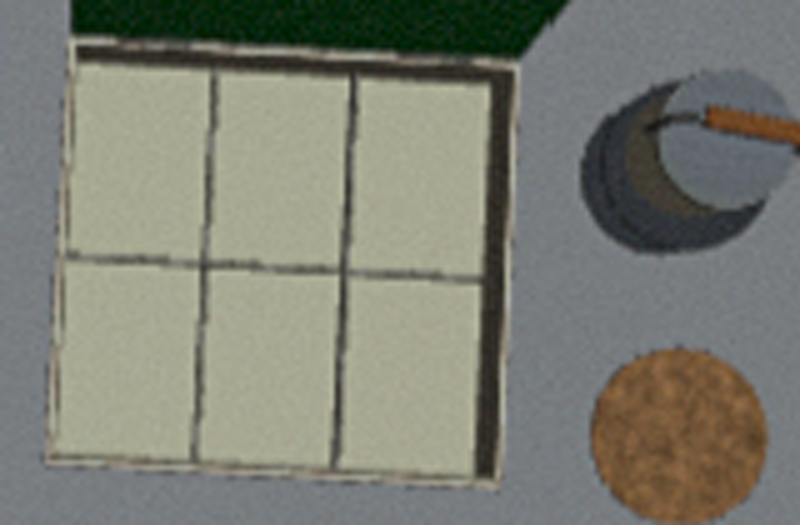

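The crop shows the carrier rim corners at (73,40), (519,64), (497,487) and (47,462), with the 2x3 grid clearly visible. The canister cap is near (728,140) and its wooden grip starts at (707,117).

```bash
python3 - <<'E'
from h import *
im=cv2.imread('pics/top0.png')[:,:,::-1].copy(); info=eyes.camera_info('top')
f=lambda x,y:((x+.5)/5-.5+236,(y+.5)/5-.5+135)
P=np.array([onz(info,*f(*p),.076)[:2] for p in [(73,40),(519,64),(497,487),(47,462)]])
print('rim',P.round(3), P.mean(0)); TL,TR,BR,BL=P
print('yaw', np.arctan2(*((TL-BL)[::-1])),np.arctan2(*((TR-BR)[::-1])),np.arctan2(*((TL-TR)[::-1]))-np.pi/2,np.arctan2(*((BL-BR)[::-1]))-np.pi/2, np.linalg.norm(TL-TR),np.linalg.norm(TL-BL))
hsv=cv2.cvtColor(im,cv2.COLOR_RGB2HSV)
m=np.zeros(im.shape[:2],bool); m[145:180,360:410]=(hsv[145:180,360:410,1]>110)
for c,s in blobs(m,15):
    ys,xs=np.where(m); r=cv2.minAreaRect(np.c_[xs,ys].astype(np.float32)); print('grip',c,s,r,onz(info,*c,.208)); b=cv2.boxPoints(r); print([onz(info,*q,.208).round(3) for q in b])
c=345+(728-550)/5-.4,135+140/5-.4; print('cap',onz(info,*c,.158))
# side: orange grip
ims=cv2.imread('pics/side0.png')[:,:,::-1].copy(); hs=cv2.cvtColor(ims,cv2.COLOR_RGB2HSV); si=eyes.camera_info('side')
m=np.zeros(ims.shape[:2],bool); m[115:150,235:268]=hs[115:150,235:268,1]>90
for c,s in blobs(m,6): print('side grip',c,s)
# bakemat corners
m=np.zeros(im.shape[:2],np.uint8); m[120:250,85:245]=(hsv[120:250,85:245,1]>120)
ys,xs=np.where(m); r=cv2.minAreaRect(np.c_[xs,ys].astype(np.float32)); print('bake',onz(info,*r[0],.003),r)
# lid free corners top view, green
m=((hsv[:,:,0]>50)&(hsv[:,:,0]<80)&(hsv[:,:,1]>120)).astype(np.uint8);ys,xs=np.where(m)
k=(xs>235)&(xs<370)&(ys>100)&(ys<155); q=np.c_[xs[k],ys[k]].astype(np.float32)
print(cv2.approxPolyDP(cv2.convexHull(q),3,True)[:,0])
E
```

```text
rim [[ 0.657  0.024]
 [ 0.649 -0.245]
 [ 0.395 -0.236]
 [ 0.403  0.033]] [ 0.52591014 -0.10613475]
yaw -0.034315920088125056 -0.037594884579244474 -0.02748221175487031 -0.0293289982068059 0.2692608571285295 0.25388117107246666
grip [386.72941176 159.83529412] [376 157  22   8  85] ((386.5589904785156, 159.74917602539062), (21.35791778564453, 4.4090070724487305), 13.240520477294922) [ 0.59721427 -0.34603639  0.208     ]
[array([ 0.597, -0.316,  0.208]), array([ 0.609, -0.319,  0.208]), array([ 0.597, -0.375,  0.208]), array([ 0.586, -0.372,  0.208])]
cap [ 0.59575311 -0.34375183  0.158     ]
side grip [249.62962963 125.66666667] [247 122   6   8  27]
bake [0.53328523 0.29670129 0.003     ] ((163.2823486328125, 182.7705841064453), (133.322998046875, 103.61944580078125), 5.90614128112793)
[[361. 117.]
 [339. 145.]
 [251. 140.]
 [251. 110.]
 [324. 111.]]
```

Call:
servo_tool(
  plan=[
    [[-1, 0, 0, 36, 0, 0, 0], [-1, 36, 20, 0, 0, 0, 0.0975], [-1, 36, 21, 0, 0, 0, 0.0975], [-1, 36, 21, 0, 0, 0, 0.0975], [-1, 37, 21, 0, 0, 0, 0.0975], [-1, 37, 21, 0, 0, 0, 0.0975], [-1, 37, 21, 0, 0, 0, 0.0975], [-1, 36, 21, 0, 0, 0, 0.0975], [-1, 36, 21, 0, 0, 0, 0.0975], [-1, 36, 21, 0, 0, 0, 0.0975], [-1, 36, 21, 0, 0, 0, 0.0975], [-1, 0, 0, 0, 0, 0, 0]],
  ],
  force=25,
)

```text
t: 1.3
tool_pos: [0.5978, -0.3405, 0.264]
orientation: [-2.422, -1.997, -0.002]
force: [0.4, -0.5, 0.0]
opening: 0.0929
```

Call:
servo_tool(
  plan=[
    [[-1, -2, -3, -16, 0, 0, 0], [-1, 0, 0, -16, 0, 0, 0], [-1, 0, 0, -16, 0, 0, 0], [-1, 0, 0, -16, 0, 0, 0], [-1, 0, 0, 0, 0, 0, 0], [0.6, 0, 0, 0, 0, 0, 0], [0.6, 0, 0, 0, 0, 0, 0], [0.6, 0, 0, 0, 0, 0, 0], [1, 0, 0, 0, 0, 0, 0], [1, 0, 0, 0, 0, 0, 0], [1, 0, 0, 0, 0, 0, 0], [1, 0, 0, 0, 0, 0, 0]],
  ],
)

```text
t: 2.5
tool_pos: [0.5924, -0.3476, 0.2017]
orientation: [2.432, 1.989, 0.0]
force: [-0.3, 0.5, -0.0]
opening: 0.0416
```

Call:
servo_tool(
  plan=[
    [[1, 0, 0, 0, 0, 0, 0], [1, 0, 0, 0, 0, 0, 0], [1, 0, 0, 0, 0, 0, 0], [1, 0, 0, 0, 0, 0, 0], [1, 0, 0, 0, 0, 0, 0], [1, 0, 0, 0, 0, 0, 0]],
  ],
)

```text
t: 3.1
tool_pos: [0.5922, -0.3476, 0.2014]
orientation: [-2.432, -1.988, 0.0]
force: [1.2, -0.6, -1.1]
opening: 0.0117
```

```bash
python3 - <<'E'
from h import *
for i in range(3):
    s=monitor.read_state(); print(s['tool_pos'],s['opening'],s['force'],s['t'])
save('wrist','w1'); print(eyes.camera_info('wrist'))
s=monitor.read_state(); print(s['tool_pos'],s['opening'],s['q'])
E
```

```text
[ 0.59222328 -0.34759009  0.20144346] 0.011693942405761555 [ 1.16468718 -0.58609624 -1.08493377] 3.1
[ 0.59222328 -0.34759009  0.20144346] 0.011693942405761555 [ 1.16468718 -0.58609624 -1.08493377] 3.1
[ 0.59222328 -0.34759009  0.20144346] 0.011693942405761555 [ 1.16468718 -0.58609624 -1.08493377] 3.1
{'mtx': array([[297.31863964,   0.        , 254.96993133],
       [  0.        , 297.31863964, 191.83364741],
       [  0.        ,   0.        ,   1.        ]]), 'R': array([[ 9.80163354e-01, -1.98189870e-01,  7.58739930e-04],
       [-1.92421601e-01, -9.50704974e-01,  2.43174794e-01],
       [-4.74734430e-02, -2.38497019e-01, -9.69982187e-01]]), 't': array([-0.64786563, -0.23868171,  0.30735973])}
[ 0.59223872 -0.34762218  0.20149439] 0.011706556669177286 [-6.05342416e-01  3.77263456e-01  1.25101638e+00 -1.16305528e-04
  1.51358763e+00 -4.05319148e-01]
```

View pics/w1.png

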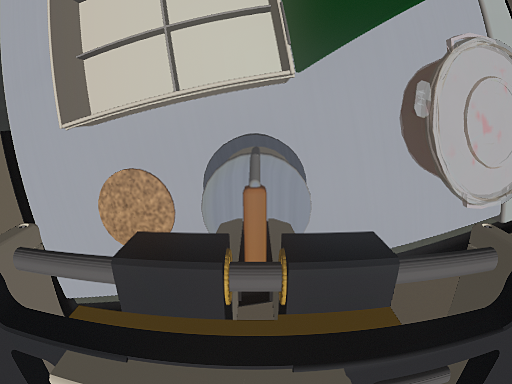

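The wrist view shows the wooden grip between the jaws at (255,230), and the opening reads 11.7 mm, so the 12 mm bar is gripped.

Call:
servo_tool(
  plan=[
    [[1, 0, 0, 10, 0, 0, 0], [1, 0, 0, 15, 0, 0, 0], [1, -10, -1, 10, 0, 0, 0], [1, -22, -2, 0, 0, 0, 0], [1, -26, -3, 0, 0, 0, 0], [1, -26, -3, 0, 0, 0, 0], [1, -26, -3, 0, 0, 0, 0], [1, -26, -2, 0, 0, 0, 0], [1, -20, -2, 0, 0, 0, 0], [1, -12, -1, 0, 0, 0, 0], [1, 0, 0, -15, 0, 0, 0], [1, 0, 0, -20, 0, 0, 0]],
  ],
)

```text
t: 4.35
tool_pos: [0.4253, -0.3654, 0.2027]
orientation: [2.43, 1.985, 0.001]
force: [-0.6, 0.6, -5.6]
opening: 0.0121
```

Call:
servo_tool(
  plan=[
    [[1, 0, 0, -20, 0, 0, 0], [1, 0, 0, -15, 0, 0, 0], [1, 0, 0, -10, 0, 0, 0], [1, 0, 0, -7, 0, 0, 0], [1, 0, 0, -5, 0, 0, 0], [1, 0, 0, 0, 0, 0, 0], [1, 0, 0, 0, 0, 0, 0]],
  ],
)

```text
t: 5.05
tool_pos: [0.4247, -0.3649, 0.1453]
orientation: [2.431, 1.988, 0.0]
force: [0.1, 0.1, -3.6]
opening: 0.0115
```

Call:
servo_tool(
  plan=[
    [[1, 0, 0, -4, 0, 0, 0], [1, 0, 0, -3, 0, 0, 0], [1, 0, 0, -1, 0, 0, 0], [1, 0, 0, 0, 0, 0, 0], [1, 0, 0, 0, 0, 0, 0]],
  ],
)

```text
t: 5.55
tool_pos: [0.4247, -0.3649, 0.1373]
orientation: [2.431, 1.988, 0.0]
force: [0.4, -0.8, 1.1]
opening: 0.0114
```

Call:
servo_tool(
  plan=[
    [[-0.2, 0, 0, 0, 0, 0, 0], [-0.2, 0, 0, 0, 0, 0, 0], [-0.2, 0, 0, 0, 0, 0, 0], [-0.2, 0, 0, 0, 0, 0, 0], [-0.2, 0, 0, 0, 0, 0, 0], [-0.2, 0, 0, 10, 0, 0, 0], [-0.2, 0, 0, 20, 0, 0, 0], [-1, 0, 0, 40, 0, 0, 0], [-1, 0, 0, 40, 0, 0, 0], [-1, 0, 0, 0, 0, 0, 0]],
  ],
)

```text
t: 6.55
tool_pos: [0.4267, -0.3669, 0.2549]
orientation: [2.423, 1.981, 0.002]
force: [0.5, -0.3, 0.7]
opening: 0.0752
```

```bash
python3 - <<'E'
from h import *
print(monitor.read_state()['tool_pos'])
im=save('top','top1'); s=save('side','side1')
for o in chocs(im): print(*o)
cv2.imwrite('pics/c1.png',np.vstack([cv2.resize(im[130:260,300:430],(600,600))[:300],cv2.resize(s[100:230,190:320],(600,600))[:300]])[:,:,::-1])
info=eyes.camera_info('top')
for p in [(251,110),(361,117)]:
    for z in (.32,.33): print(p,z,onz(info,*p,z))
hsv=cv2.cvtColor(im,cv2.COLOR_RGB2HSV)
m=((hsv[:,:,0]>15)&(hsv[:,:,0]<40)&(hsv[:,:,1]<110)&(hsv[:,:,2]>120))
for c,st in blobs(m,100):
    if 100<c[0]<240 and 130<c[1]<240: print('van',c,st[2:],onz(info,*c,.065))
E
```

```text
[ 0.42665664 -0.36692728  0.25486866]
[0.6449 0.2504] [25, 24, 453] [176.2 145.6]
[0.6278 0.1327] [24, 23, 446] [214.4 152.1]
[ 0.5834 -0.174 ] [88, 90, 631] [314.4 169.2]
[0.5325 0.2573] [24, 24, 447] [172.5 182.1]
[0.4351 0.3761] [25, 24, 444] [132.1 213.1]
[0.4198 0.2586] [25, 24, 455] [170.7 219.2]
[0.4161 0.1563] [24, 24, 451] [204.4 221.3]
(251, 110) 0.32 [0.69510663 0.02132705 0.32      ]
(251, 110) 0.33 [0.69260428 0.02121285 0.33      ]
(361, 117) 0.32 [ 0.68508881 -0.24671853  0.32      ]
(361, 117) 0.33 [ 0.68268677 -0.24414874  0.33      ]
van [145.04984424 213.8411215 ] [129 101 321] [0.43409029 0.33428518 0.065     ]
van [139.76878613 180.09248555] [ 21  22 173] [0.5353698  0.35446213 0.065     ]
van [208.69565217 183.26086957] [ 23  21 207] [0.5312641  0.14606006 0.065     ]
```

View pics/c1.png

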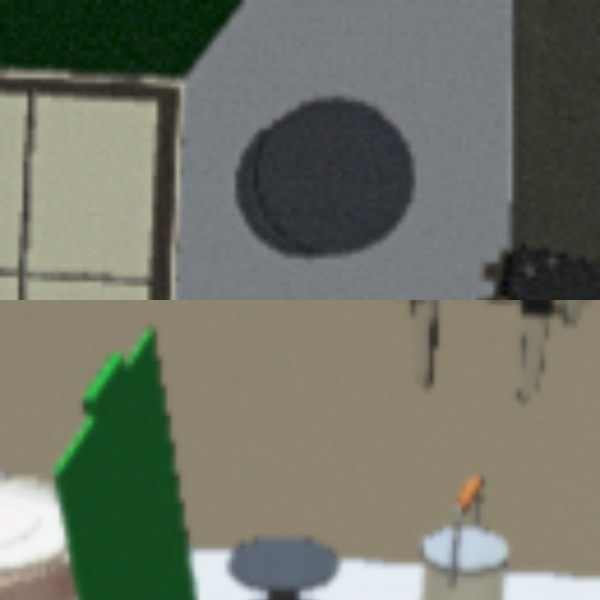

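The canister stands upright on the cork mat (side crop, handle at (470,490)), and the lid sits at about 1.71 rad. Next are the cupcakes, starting with B at (0.628, 0.133).

Call:
servo_tool(
  plan=[
    [[-1, 0, 40, 0, 0, 0, 0.085], [-1, 0, 42, 0, 0, 0, 0.085], [-1, 0, 42, 0, 0, 0, 0.085], [-1, 0, 42, 0, 0, 0, 0.085], [-1, 0, 42, 0, 0, 0, 0.085], [-1, 0, 42, 0, 0, 0, 0.085], [-1, 0, 42, 0, 0, 0, 0.085], [-1, 0, 42, 0, 0, 0, 0.085], [-1, 0, 42, -15, 0, 0, 0.085], [-1, 20, 42, -15, 0, 0, 0.085], [-1, 40, 42, -20, 0, 0, 0.085], [-1, 40, 40, -20, 0, 0, 0.042]],
  ],
  force=12,
)

```text
t: 7.85
tool_pos: [0.51, 0.123, 0.1818]
orientation: [-1.208, -2.899, 0.001]
force: [0.7, -0.4, 1.0]
opening: 0.093
```

Call:
servo_tool(
  plan=[
    [[-1, 30, 0, 0, 0, 0, 0], [-1, 40, 0, 0, 0, 0, 0], [-1, 31, 0, -20, 0, 0, 0], [-1, 0, 0, -40, 0, 0, 0], [-1, 0, 0, -20, 0, 0, 0], [-1, 0, 0, 0, 0, 0, 0], [-1, 0, 0, 0, 0, 0, 0]],
  ],
)

```text
t: 8.55
tool_pos: [0.6103, 0.1208, 0.1027]
orientation: [-1.214, -2.895, 0.002]
force: [-0.6, -0.1, 1.1]
opening: 0.0926
```

```bash
python3 - <<'E'
from h import *
print(monitor.read_state()['tool_pos']); info=eyes.camera_info('wrist')
im=save('wrist','w2'); R=np.array(info['R']);t=np.array(info['t']);f=info['mtx'][0][0]
def pw(X):
    c=R@X+t; r=np.hypot(c[0],c[1]); th=np.arctan2(r,c[2]); return np.array([c[0],c[1]])/r*th*f+[info['mtx'][0][2],info['mtx'][1][2]]
print(pw(np.array([.628,.133,.053])))
im=im.copy()
for a in np.linspace(0,6.28,40):
    p=pw(np.array([.628+.0375*np.cos(a),.133+.0375*np.sin(a),.053])); cv2.circle(im,(int(p[0]),int(p[1])),1,(255,0,0),-1)
cv2.imwrite('pics/w2.png',im[:,:,::-1])
E
```

```text
[0.61025606 0.12084123 0.10268849]
[285.65434771 219.13348301]
```

View pics/w2.png

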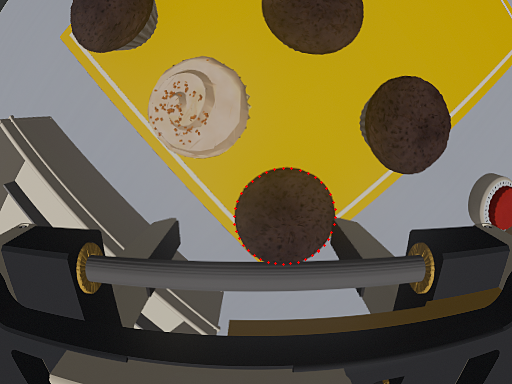

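The projected circle lies exactly on the cupcake at (285,219), which confirms the position estimate. The TCP is short by (18, 12) mm.

Call:
servo_tool(
  plan=[
    [[-1, 9, 6, 0, 0, 0, 0], [-1, 9, 6, 0, 0, 0, 0], [-1, 0, 0, -15, 0, 0, 0], [-1, 0, 0, -20, 0, 0, 0], [-1, 0, 0, -20, 0, 0, 0], [-1, 0, 0, -15, 0, 0, 0], [-1, 0, 0, 0, 0, 0, 0], [1, 0, 0, 0, 0, 0, 0], [1, 0, 0, 0, 0, 0, 0], [1, 0, 0, 0, 0, 0, 0], [1, 0, 0, 0, 0, 0, 0], [1, 0, 0, 0, 0, 0, 0]],
  ],
)

```text
t: 9.8
tool_pos: [0.6304, 0.1331, 0.0351]
orientation: [1.214, 2.895, 0.002]
force: [0.9, 0.0, 6.3]
opening: 0.0738
```

Call:
servo_tool(
  plan=[
    [[-1, 0, 0, 0, 0, 0, 0], [-1, 0, 0, 0, 0, 0, 0], [-1, -2, 0, -4, 0, 0, 0], [-1, 0, 0, -4, 0, 0, 0], [-1, 0, 0, 0, 0, 0, 0], [1, 0, 0, 0, 0, 0, 0], [1, 0, 0, 0, 0, 0, 0], [1, 0, 0, 0, 0, 0, 0], [1, 0, 0, 0, 0, 0, 0], [1, 0, 0, 0, 0, 0, 0], [1, 0, 0, 0, 0, 0, 0]],
  ],
)

```text
t: 10.9
tool_pos: [0.6275, 0.133, 0.0259]
orientation: [1.214, 2.897, 0.0]
force: [0.2, 0.2, -0.6]
opening: 0.0742
```

Call:
servo_tool(
  plan=[
    [[1, 0, 0, 0, 0, 0, 0], [1, 0, 0, 0, 0, 0, 0], [1, 0, 0, 10, 0, 0, 0], [1, 0, 0, 20, 0, 0, 0], [1, 0, 0, 20, 0, 0, 0], [1, 0, 0, 0, 0, 0, 0]],
  ],
)

```text
t: 11.5
tool_pos: [0.6298, 0.1333, 0.0798]
orientation: [1.212, 2.893, 0.005]
force: [0.1, 0.3, 0.3]
opening: 0.0737
```

```bash
python3 - <<'E'
from h import *
s=monitor.read_state(); print(s['tool_pos'],s['opening'],s['force'],s['q'][5])
im=save('wrist','w3'); a=save('side','s3')
c=cv2.resize(a[190:320,160:310],(600,520)); w=im[150:300,150:400]
cv2.imwrite('pics/c3.png',np.hstack([c[:, :450],cv2.resize(w,(340,520))])[:,:,::-1])
E
```

```text
[0.62976553 0.13326707 0.07984128] 0.07373264330781132 [0.09846874 0.3384343  0.26698572] -0.6480566389185717
```

View pics/c3.png

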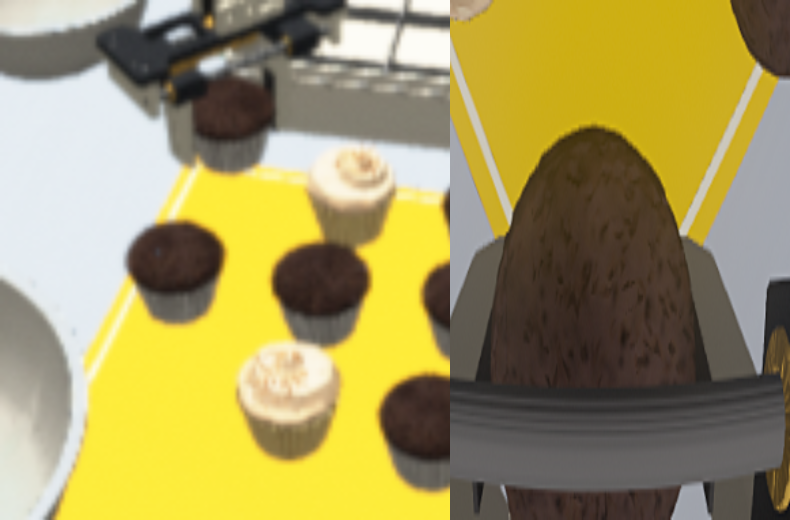

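Held and lifted: the side crop shows the cupcake hanging upright at (235,125) between the fingers. Now to the far-middle compartment at (0.600, -0.108).

Call:
servo_tool(
  plan=[
    [[1, -10, 0, 30, 0, 0, 0.08], [1, -20, 0, 30, 0, 0, 0.12], [1, -20, 0, 30, 0, 0, 0.12], [1, -10, -10, 0, 0, 0, 0.12], [1, 0, -25, 0, 0, 0, 0.12], [1, 0, -35, 0, 0, 0, 0.12], [1, 0, -40, 0, 0, 0, 0.075], [1, 0, -40, 0, 0, 0, 0], [1, 0, -40, 0, 0, 0, 0], [1, 0, -30, 0, 0, 0, 0], [1, 10, -15, 0, 0, 0, 0], [1, 10, 0, 0, 0, 0, 0]],
  ],
)

```text
t: 12.8
tool_pos: [0.5865, -0.1042, 0.164]
orientation: [-0.066, -3.139, -0.0]
force: [-0.3, 0.3, -0.7]
opening: 0.0739
```

Call:
servo_tool(
  plan=[
    [[1, 8, -2, 0, 0, 0, 0], [1, 5, -2, -15, 0, 0, 0], [1, 0, 0, -25, 0, 0, 0], [1, 0, 0, -30, 0, 0, 0], [1, 0, 0, -20, 0, 0, 0], [1, 0, 0, -10, 0, 0, 0], [1, 0, 0, 0, 0, 0, 0], [1, 0, 0, 0, 0, 0, 0]],
  ],
)

```text
t: 13.6
tool_pos: [0.6007, -0.1057, 0.0661]
orientation: [0.06, 3.141, -0.0]
force: [0.0, 0.3, -0.4]
opening: 0.0738
```

Call:
servo_tool(
  plan=[
    [[1, 0, -1, -12, 0, 0, 0], [1, 0, -1, -10, 0, 0, 0], [1, 0, 0, -6, 0, 0, 0], [1, 0, 0, 0, 0, 0, 0], [1, 0, 0, 0, 0, 0, 0], [-0.75, 0, 0, 0, 0, 0, 0], [-0.75, 0, 0, 0, 0, 0, 0], [-0.75, 0, 0, 0, 0, 0, 0], [-0.75, 0, 0, 0, 0, 0, 0]],
  ],
)

```text
t: 14.5
tool_pos: [0.6005, -0.1081, 0.038]
orientation: [0.061, 3.14, -0.0]
force: [0.4, 1.0, -0.1]
opening: 0.0813
```

Call:
servo_tool(
  plan=[
    [[-0.75, 0, 0, 15, 0, 0, 0], [-0.75, 0, 0, 35, 0, 0, 0], [-0.75, -5, 0, 40, 0, 0, 0], [-0.75, -15, 20, 30, 0, 0, 0], [-1, -10, 40, 0, 0, 0, 0], [-1, 0, 45, 0, 0, 0, 0], [-1, 0, 45, 0, 0, 0, -0.1], [-1, 0, 45, 0, 0, 0, -0.13], [-1, 0, 45, 0, 0, 0, -0.13], [-1, 20, 45, 0, 0, 0, -0.13], [-1, 30, 40, 0, 0, 0, -0.13], [-1, 25, 30, 0, 0, 0, -0.13]],
  ],
)

```text
t: 15.7
tool_pos: [0.6461, 0.25, 0.1595]
orientation: [1.212, 2.897, 0.002]
force: [0.8, -0.7, -0.5]
opening: 0.0929
```

```bash
cat >> h.py <<'E'
def look(fn):
    s=monitor.read_state(); o=s['orientation']; psi=np.degrees(2*np.arctan2(o[1],o[0])-np.pi/2)
    print(s['tool_pos'].round(4),'psi',((psi+90)%180-90).round(1),s['opening'].round(4))
    im=save('top',fn)
    for o in chocs(im): print(*o)
E
python3 -c "
from h import *; look('top2')"
```

```text
Traceback (most recent call last):
  File "h.py", line 24, in look
    print(s['tool_pos'].round(4),'psi',((psi+90)%180-90).round(1),s['opening'].round(4))
                                                                  ^^^^^^^^^^^^^^^^^^
AttributeError: 'float' object has no attribute 'round'
```

```bash
sed -i "s/s\['opening'\].round(4)/round(float(s['opening']),4)/" h.py
python3 -c "
from h import *; look('top2')
a=save('side','s4'); t=cv2.imread('pics/top2.png')[:,:,::-1]
cv2.imwrite('pics/c4.png',np.hstack([cv2.resize(t[120:250,90:350],(520,260)),cv2.resize(a[150:230,205:310],(280,260))])[:,:,::-1])"
```

```text
[0.6461 0.25   0.1595] psi 44.6 0.0929
[0.4414 0.3374] [56, 20, 225] [145.  211.4]
```

View pics/c4.png

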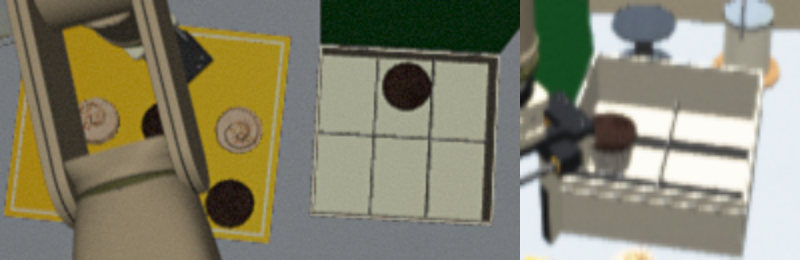

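The cupcake stands upright in the far-middle compartment, at crop (407,87). The TCP is right above A, so I descend and grip.

Call:
servo_tool(
  plan=[
    [[-1, -1, 0, -25, 0, 0, 0], [-1, 0, 0, -35, 0, 0, 0], [-1, 0, 0, -35, 0, 0, 0], [-1, 0, 0, -20, 0, 0, 0], [-1, 0, 0, -13, 0, 0, 0], [-1, 0, 0, 0, 0, 0, 0], [1, 0, 0, 0, 0, 0, 0], [1, 0, 0, 0, 0, 0, 0], [1, 0, 0, 0, 0, 0, 0], [1, 0, 0, 0, 0, 0, 0], [1, 0, 0, 0, 0, 0, 0], [1, 0, 0, 0, 0, 0, 0]],
  ],
)

```text
t: 17.0
tool_pos: [0.6458, 0.2475, 0.0318]
orientation: [1.206, 2.898, 0.003]
force: [0.0, 0.0, 6.3]
opening: 0.0731
```

Call:
servo_tool(
  plan=[
    [[-1, 0, 0, 0, 0, 0, 0], [-1, 0, 2, 0, 0, 0, 0], [-1, 0, 0, -5, 0, 0, 0], [-1, 0, 0, 0, 0, 0, 0], [1, 0, 0, 0, 0, 0, 0], [1, 0, 0, 0, 0, 0, 0], [1, 0, 0, 0, 0, 0, 0], [1, 0, 0, 0, 0, 0, 0], [1, 0, 0, 0, 0, 0, 0], [1, 0, 0, 0, 0, 0, 0]],
  ],
)

```text
t: 18.0
tool_pos: [0.6443, 0.249, 0.0247]
orientation: [-1.207, -2.9, 0.0]
force: [0.7, 1.0, -0.6]
opening: 0.0728
```

Call:
servo_tool(
  plan=[
    [[1, 0, 0, 15, 0, 0, 0], [1, -10, 0, 35, 0, 0, 0], [1, -20, 0, 40, 0, 0, 0], [1, -25, -10, 40, 0, 0, 0], [1, -23, -20, 0, 0, 0, 0.03], [1, -5, -35, 0, 0, 0, 0.03], [1, 0, -40, 0, 0, 0, 0], [1, 0, -45, 0, 0, 0, 0], [1, 0, -45, 0, 0, 0, 0], [1, 0, -40, 0, 0, 0, 0], [1, 0, -30, 0, 0, 0, 0], [1, 0, 0, 0, 0, 0, 0]],
  ],
)

```text
t: 19.2
tool_pos: [0.5615, -0.0198, 0.1562]
orientation: [1.125, 2.931, -0.001]
force: [0.3, 0.7, -0.1]
opening: 0.073
```

Call:
servo_tool(
  plan=[
    [[1, 2, -4, 0, 0, 0, 0], [1, 3, -4, -15, 0, 0, 0], [1, 0, 0, -25, 0, 0, 0], [1, 0, 0, -25, 0, 0, 0], [1, 0, 0, -15, 0, 0, 0], [1, 0, 0, -10, 0, 0, 0], [1, 0, 0, 0, 0, 0, 0], [1, 0, 0, 0, 0, 0, 0]],
  ],
)

```text
t: 20.0
tool_pos: [0.5668, -0.0239, 0.0653]
orientation: [1.119, 2.935, 0.0]
force: [0.0, 0.1, 0.5]
opening: 0.0732
```

Call:
servo_tool(
  plan=[
    [[1, 0, -4, 0, 0, 0, 0], [1, 0, 0, -10, 0, 0, 0], [1, 0, 0, -10, 0, 0, 0], [1, 0, 0, -7, 0, 0, 0], [1, 0, 0, 0, 0, 0, 0], [-0.72, 0, 0, 0, 0, 0, 0], [-0.72, 0, 0, 0, 0, 0, 0], [-0.72, 0, 0, 0, 0, 0, 0], [-0.72, 0, 0, 0, 0, 0, 0]],
  ],
)

```text
t: 20.9
tool_pos: [0.5666, -0.0281, 0.0381]
orientation: [1.119, 2.935, 0.0]
force: [-0.2, -0.8, -0.3]
opening: 0.08
```

Call:
servo_tool(
  plan=[
    [[-0.72, 0, 0, 15, 0, 0, 0], [-0.72, 0, 0, 35, 0, 0, 0], [-0.72, 0, 0, 40, 0, 0, 0], [-1, -20, 10, 30, 0, 0, -0.1], [-1, -14, 30, 0, 0, 0, -0.14], [-1, 0, 40, 0, 0, 0, -0.14], [-1, 0, 45, 0, 0, 0, -0.14], [-1, 0, 45, 0, 0, 0, -0.14], [-1, 0, 45, 0, 0, 0, -0.14], [-1, 0, 40, 0, 0, 0, -0.14], [-1, 0, 30, 0, 0, 0, -0.14], [-1, 0, 0, 0, 0, 0, -0.14]],
  ],
)

```text
t: 22.1
tool_pos: [0.5319, 0.2597, 0.1592]
orientation: [-2.597, -1.767, -0.003]
force: [0.4, -0.7, -0.7]
opening: 0.0926
```

```bash
python3 -c "
from h import *; look('top3')"
```

```text
[0.5319 0.2597 0.1592] psi -21.5 0.0926
[ 0.5641 -0.0279] [25, 24, 462] [266.4 174.3]
[0.416  0.1562] [24, 24, 452] [204.5 221.3]
```

Call:
servo_tool(
  plan=[
    [[-1, 0, -3, 0, 0, 0, -0.14], [-1, 0, 0, -20, 0, 0, -0.14], [-1, 0, 0, -30, 0, 0, -0.13], [-1, 0, 0, -35, 0, 0, 0], [-1, 0, 0, -30, 0, 0, 0], [-1, 0, 0, -19, 0, 0, 0], [-1, 0, 0, 0, 0, 0, 0], [1, 0, 0, 0, 0, 0, 0], [1, 0, 0, 0, 0, 0, 0], [1, 0, 0, 0, 0, 0, 0], [1, 0, 0, 0, 0, 0, 0], [1, 0, 0, 0, 0, 0, 0]],
  ],
)

```text
t: 23.35
tool_pos: [0.5338, 0.2533, 0.0258]
orientation: [2.901, 1.205, 0.005]
force: [-1.7, 0.6, 7.4]
opening: 0.0738
```

Call:
servo_tool(
  plan=[
    [[1, 0, 0, 0, 0, 0, 0], [1, 0, 0, 0, 0, 0, 0], [1, 0, 0, 0, 0, 0, 0]],
  ],
)

```text
t: 23.65
tool_pos: [0.5338, 0.2533, 0.0257]
orientation: [2.901, 1.205, 0.005]
force: [-0.0, 0.2, 6.8]
opening: 0.0738
```

Call:
servo_tool(
  plan=[
    [[-1, 0, 0, 0, 0, 0, 0], [-1, 0, 0, 0, 0, 0, 0], [-1, 0, 1, -3, 0, 0, 0], [-1, 0, 0, 0, 0, 0, 0], [1, 0, 0, 0, 0, 0, 0], [1, 0, 0, 0, 0, 0, 0], [1, 0, 0, 0, 0, 0, 0], [1, 0, 0, 0, 0, 0, 0], [1, 0, 0, 0, 0, 0, 0], [1, 0, 0, 0, 0, 0, 0]],
  ],
)

```text
t: 24.65
tool_pos: [0.5323, 0.2537, 0.0206]
orientation: [-2.902, -1.204, 0.0]
force: [0.1, 0.7, -1.0]
opening: 0.0737
```

Call:
servo_tool(
  plan=[
    [[1, 0, 0, 15, 0, 0, 0], [1, 0, 0, 35, 0, 0, 0], [1, 0, 0, 40, 0, 0, 0], [1, 0, -10, 40, 0, 0, 0], [1, -12, -35, 0, 0, 0, 0.05], [1, -12, -40, 0, 0, 0, 0.05], [1, -12, -40, 0, 0, 0, 0.05], [1, -12, -40, 0, 0, 0, 0.05], [1, -10, -40, 0, 0, 0, 0.06], [1, -8, -35, 0, 0, 0, 0], [1, 0, -30, 0, 0, 0, 0], [1, 0, 0, 0, 0, 0, 0]],
  ],
)

```text
t: 25.85
tool_pos: [0.4664, -0.0194, 0.1521]
orientation: [2.722, 1.564, 0.001]
force: [-0.0, 0.4, -0.3]
opening: 0.0736
```

Call:
servo_tool(
  plan=[
    [[1, 0, 3, -10, 0, 0, 0], [1, 0, 0, -25, 0, 0, 0], [1, 0, 0, -30, 0, 0, 0], [1, 0, 0, -20, 0, 0, 0], [1, 0, 0, -10, 0, 0, 0], [1, 0, 0, -10, 0, 0, 0], [1, 0, 0, 0, 0, 0, 0]],
  ],
)

```text
t: 26.55
tool_pos: [0.4658, -0.0127, 0.0448]
orientation: [-2.72, -1.571, 0.002]
force: [-0.7, -0.7, -0.0]
opening: 0.0737
```

Call:
servo_tool(
  plan=[
    [[1, 0, -3, -8, 0, 0, 0], [1, 0, 0, -8, 0, 0, 0], [1, 0, 0, -6, 0, 0, 0], [1, 0, 0, 0, 0, 0, 0], [-0.75, 0, 0, 0, 0, 0, 0], [-0.75, 0, 0, 0, 0, 0, 0], [-0.75, 0, 0, 0, 0, 0, 0], [-0.75, 0, 0, 0, 0, 0, 0], [-0.75, 0, 0, 15, 0, 0, 0], [-0.75, 0, 0, 35, 0, 0, 0], [-1, 0, 0, 40, 0, 0, 0], [-1, 0, 0, 30, 0, 0, 0]],
  ],
)

```text
t: 27.75
tool_pos: [0.4668, -0.0164, 0.1462]
orientation: [2.72, 1.57, 0.002]
force: [0.1, -0.9, 0.2]
opening: 0.0912
```

```bash
python3 -c "
from h import *; look('top4')"
```

```text
[ 0.4668 -0.0164  0.1462] psi -30.0 0.0912
[0.4352 0.3763] [25, 24, 443] [132.1 213.1]
[0.4198 0.2586] [25, 24, 455] [170.7 219.2]
[0.416  0.1562] [24, 24, 450] [204.5 221.3]
```

Call:
servo_tool(
  plan=[
    [[-1, -5, 20, 0, 0, 0, -0.05], [-1, -10, 35, 0, 0, 0, -0.05], [-1, -10, 35, 0, 0, 0, -0.05], [-1, -10, 35, 0, 0, 0, -0.05], [-1, -10, 30, 0, 0, 0, -0.06], [-1, -6, 17, 0, 0, 0, 0], [-1, 0, 0, -20, 0, 0, 0], [-1, 0, 0, -25, 0, 0, 0], [-1, 0, 0, 0, 0, 0, 0]],
  ],
)

```text
t: 28.7
tool_pos: [0.4127, 0.1553, 0.0954]
orientation: [-2.9, -1.205, 0.009]
force: [-1.1, -0.2, -0.8]
opening: 0.0929
```

Call:
servo_tool(
  plan=[
    [[-1, 3, 1, -15, 0, 0, 0], [-1, 0, 0, -20, 0, 0, 0], [-1, 0, 0, -20, 0, 0, 0], [-1, 0, 0, -12, 0, 0, 0], [-1, 0, 0, 0, 0, 0, 0], [1, 0, 0, 0, 0, 0, 0], [1, 0, 0, 0, 0, 0, 0], [1, 0, 0, 0, 0, 0, 0], [1, 0, 0, 0, 0, 0, 0], [1, 0, 0, 0, 0, 0, 0], [1, 0, 0, 0, 0, 0, 0]],
  ],
)

```text
t: 29.8
tool_pos: [0.4192, 0.157, 0.0328]
orientation: [2.902, 1.204, 0.003]
force: [-1.8, 0.7, 7.1]
opening: 0.0724
```

Call:
servo_tool(
  plan=[
    [[-1, 0, 0, 0, 0, 0, 0], [-1, 0, 0, 0, 0, 0, 0], [-1, -1, 0, -5, 0, 0, 0], [-1, 0, 0, 0, 0, 0, 0], [1, 0, 0, 0, 0, 0, 0], [1, 0, 0, 0, 0, 0, 0], [1, 0, 0, 0, 0, 0, 0], [1, 0, 0, 0, 0, 0, 0], [1, 0, 0, 0, 0, 0, 0], [1, 0, 0, 0, 0, 0, 0]],
  ],
)

```text
t: 30.8
tool_pos: [0.4174, 0.1567, 0.0267]
orientation: [2.902, 1.204, 0.0]
force: [0.2, -0.1, 0.0]
opening: 0.0721
```

Call:
servo_tool(
  plan=[
    [[1, 0, 0, 15, 0, 0, 0], [1, 0, 0, 35, 0, 0, 0], [1, 0, 0, 40, 0, 0, 0], [1, 5, -15, 40, 0, 0, 0], [1, 10, -35, 0, 0, 0, -0.03], [1, 15, -40, 0, 0, 0, -0.03], [1, 17, -40, 0, 0, 0, -0.03], [1, 17, -40, 0, 0, 0, -0.03], [1, 17, -40, 0, 0, 0, 0], [1, 17, -40, 0, 0, 0, 0], [1, 17, -40, 0, 0, 0, 0], [1, 15, -30, 0, 0, 0, 0]],
  ],
)

```text
t: 32.0
tool_pos: [0.5477, -0.1659, 0.1564]
orientation: [2.969, 1.026, -0.0]
force: [-0.4, -0.1, -0.2]
opening: 0.072
```

Call:
servo_tool(
  plan=[
    [[1, 4, -10, 0, 0, 0, 0], [1, 0, 0, 0, 0, 0, 0], [1, 0, 0, 0, 0, 0, 0]],
  ],
)

```text
t: 32.3
tool_pos: [0.5508, -0.1724, 0.1563]
orientation: [-2.967, -1.028, 0.001]
force: [-0.5, 0.7, -0.8]
opening: 0.0725
```

Call:
servo_tool(
  plan=[
    [[1, 5, -7, 0, 0, 0, 0], [1, 6, -7, 0, 0, 0, 0], [1, 0, 0, -20, 0, 0, 0], [1, 0, 0, -30, 0, 0, 0], [1, 0, 0, -25, 0, 0, 0], [1, 0, 0, -13, 0, 0, 0], [1, 0, 0, 0, 0, 0, 0], [1, 0, 0, 0, 0, 0, 0]],
  ],
)

```text
t: 33.1
tool_pos: [0.5629, -0.1874, 0.0696]
orientation: [2.968, 1.028, 0.001]
force: [-0.3, 0.4, 0.2]
opening: 0.0725
```

Call:
servo_tool(
  plan=[
    [[1, -1, 1, -12, 0, 0, 0], [1, 0, 0, -12, 0, 0, 0], [1, 0, 0, -8, 0, 0, 0], [1, 0, 0, 0, 0, 0, 0], [1, 0, 0, 0, 0, 0, 0], [-0.72, 0, 0, 0, 0, 0, 0], [-0.72, 0, 0, 0, 0, 0, 0], [-0.72, 0, 0, 0, 0, 0, 0], [-0.72, 0, 0, 0, 0, 0, 0]],
  ],
)

```text
t: 34.0
tool_pos: [0.5614, -0.1864, 0.0369]
orientation: [2.968, 1.028, 0.0]
force: [-0.1, -0.2, 0.1]
opening: 0.0799
```

Call:
servo_tool(
  plan=[
    [[-0.72, 0, 0, 15, 0, 0, 0], [-0.72, 0, 0, 35, 0, 0, 0], [-0.72, 0, 0, 40, 0, 0, 0], [-1, -10, 10, 30, 0, 0, 0], [-1, -15, 35, 0, 0, 0, 0.03], [-1, -18, 45, 0, 0, 0, 0.03], [-1, -18, 45, 0, 0, 0, 0.03], [-1, -18, 45, 0, 0, 0, 0.03], [-1, -18, 45, 0, 0, 0, 0], [-1, -16, 45, 0, 0, 0, 0], [-1, -16, 45, 0, 0, 0, 0], [-1, -6, 30, 0, 0, 0, 0]],
  ],
)

```text
t: 35.2
tool_pos: [0.4251, 0.1612, 0.1582]
orientation: [-2.9, -1.206, -0.003]
force: [1.0, 0.2, 0.2]
opening: 0.0927
```

```bash
python3 -c "
from h import *; look('top5')"
```

```text
[0.4251 0.1612 0.1582] psi -44.8 0.0927
[ 0.564  -0.0279] [24, 24, 462] [266.4 174.3]
[ 0.4687 -0.0109] [25, 24, 459] [260.  205.4]
[0.4378 0.3882] [20, 24, 258] [128.2 212.2]
```

View pics/top5.png

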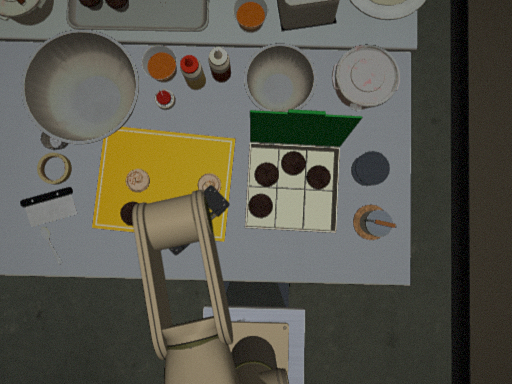

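Four are placed: (266,174), (294,162), (318,177) and (260,205). The vanillas are untouched and the canister is on the cork mat. Next is E.

Call:
servo_tool(
  plan=[
    [[-1, 0, 25, 0, 0, 0, 0], [-1, -2, 40, 0, 0, 0, 0], [-1, -3, 32, 0, 0, 0, 0], [-1, 0, 0, -25, 0, 0, 0], [-1, 0, 0, -30, 0, 0, 0], [-1, 0, 0, 0, 0, 0, 0], [-1, 0, 0, 0, 0, 0, 0]],
  ],
)

```text
t: 35.95
tool_pos: [0.4212, 0.2554, 0.1024]
orientation: [2.902, 1.204, -0.001]
force: [1.2, -0.6, 0.7]
opening: 0.093
```

```bash
cat >> h.py <<'E'
def wcirc(fn,pts):
    info=eyes.camera_info('wrist'); im=save('wrist',fn).copy(); R=np.array(info['R']);t=np.array(info['t']);f=info['mtx'][0][0]
    for x,y in pts:
        for a in np.linspace(0,6.28,40):
            c=R@np.array([x+.0375*np.cos(a),y+.0375*np.sin(a),.053])+t; r=np.hypot(c[0],c[1]); p=c[:2]/r*np.arctan2(r,c[2])*f+[info['mtx'][0][2],info['mtx'][1][2]]
            cv2.circle(im,(int(p[0]),int(p[1])),1,(255,0,0),-1)
    cv2.imwrite('pics/'+fn+'.png',im[:,:,::-1])
E
python3 -c "
from h import *; print(monitor.read_state()['tool_pos']); wcirc('w5',[(.42,.2585),(.435,.376)])"
```

```text
[0.42124169 0.25537217 0.10240351]
```

View pics/w5.png

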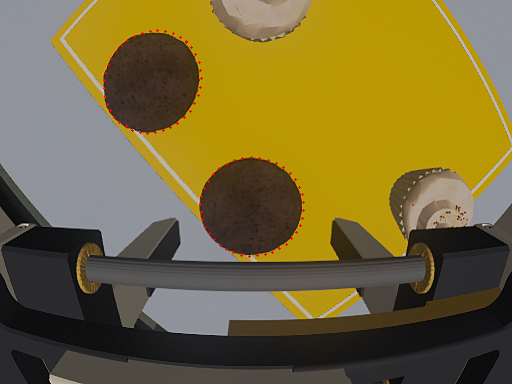

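Both projected circles fit E at (251,206) and D at (152,82), so nothing has been knocked. Gripping E.

Call:
servo_tool(
  plan=[
    [[-1, -1, 3, -20, 0, 0, 0], [-1, 0, 0, -25, 0, 0, 0], [-1, 0, 0, -20, 0, 0, 0], [-1, 0, 0, -13, 0, 0, 0], [-1, 0, 0, 0, 0, 0, 0], [1, 0, 0, 0, 0, 0, 0], [1, 0, 0, 0, 0, 0, 0], [1, 0, 0, 0, 0, 0, 0], [1, 0, 0, 0, 0, 0, 0], [1, 0, 0, 0, 0, 0, 0], [1, 0, 0, 0, 0, 0, 0]],
  ],
)

```text
t: 37.1
tool_pos: [0.4214, 0.2592, 0.025]
orientation: [-2.902, -1.204, -0.004]
force: [-1.5, -0.4, 7.2]
opening: 0.0735
```

Call:
servo_tool(
  plan=[
    [[-1, 0, 0, 0, 0, 0, 0], [-1, 0, 0, 0, 0, 0, 0], [-1, 0, 0, -3, 0, 0, 0], [-1, 0, 0, 0, 0, 0, 0], [1, 0, 0, 0, 0, 0, 0], [1, 0, 0, 0, 0, 0, 0], [1, 0, 0, 0, 0, 0, 0], [1, 0, 0, 0, 0, 0, 0], [1, 0, 0, 0, 0, 0, 0], [1, 0, 0, 0, 0, 0, 0]],
  ],
)

```text
t: 38.1
tool_pos: [0.4203, 0.2586, 0.0207]
orientation: [2.902, 1.204, -0.0]
force: [-0.8, 0.3, -0.3]
opening: 0.0736
```

Call:
servo_tool(
  plan=[
    [[1, 0, 0, 15, 0, 0, 0], [1, 0, 0, 35, 0, 0, 0], [1, 0, 0, 40, 0, 0, 0], [1, 0, -15, 45, 0, 0, 0], [1, 5, -35, 0, 0, 0, 0.05], [1, 5, -40, 0, 0, 0, 0.05], [1, 5, -40, 0, 0, 0, 0.05], [1, 5, -40, 0, 0, 0, 0.05], [1, 5, -45, 0, 0, 0, 0.06], [1, 5, -45, 0, 0, 0, 0], [1, 5, -45, 0, 0, 0, 0], [1, 5, -45, 0, 0, 0, 0]],
  ],
)

```text
t: 39.3
tool_pos: [0.4602, -0.0932, 0.1558]
orientation: [2.721, 1.57, 0.001]
force: [0.8, -0.5, -0.4]
opening: 0.073
```

Call:
servo_tool(
  plan=[
    [[1, 0, -40, 0, 0, 0, 0], [1, 0, -35, 0, 0, 0, 0], [1, 0, -20, 0, 0, 0, 0], [1, 0, 0, 0, 0, 0, 0], [1, 0, 0, 0, 0, 0, 0]],
  ],
)

```text
t: 39.8
tool_pos: [0.4601, -0.1862, 0.1554]
orientation: [-2.721, -1.568, 0.0]
force: [-0.6, 0.3, -1.1]
opening: 0.0735
```

Call:
servo_tool(
  plan=[
    [[1, 0, -6, 0, 0, 0, 0], [1, 0, 0, -20, 0, 0, 0], [1, 0, 0, -30, 0, 0, 0], [1, 0, 0, -30, 0, 0, 0], [1, 0, 0, -20, 0, 0, 0], [1, 0, 0, -10, 0, 0, 0], [1, 0, 0, 0, 0, 0, 0]],
  ],
)

```text
t: 40.5
tool_pos: [0.4594, -0.1912, 0.0444]
orientation: [-2.718, -1.571, 0.002]
force: [-0.2, 0.1, 0.3]
opening: 0.0734
```

Then release, rise and head toward D (0.434, 0.377).

Call:
servo_tool(
  plan=[
    [[1, 0, 0, -8, 0, 0, 0], [1, 0, 0, -8, 0, 0, 0], [1, 0, 0, -6, 0, 0, 0], [1, 0, 0, 0, 0, 0, 0], [-0.75, 0, 0, 0, 0, 0, 0], [-0.75, 0, 0, 0, 0, 0, 0], [-0.75, 0, 0, 0, 0, 0, 0], [-0.75, 0, 0, 0, 0, 0, 0], [-0.75, 0, 0, 15, 0, 0, 0], [-0.75, 0, 0, 35, 0, 0, 0], [-1, 0, 0, 40, 0, 0, 0], [-1, 0, 0, 40, 0, 0, 0]],
  ],
)

```text
t: 41.7
tool_pos: [0.4599, -0.1921, 0.1549]
orientation: [-2.721, -1.57, 0.001]
force: [0.4, 0.1, -0.1]
opening: 0.0916
```

Call:
servo_tool(
  plan=[
    [[-1, 0, 30, 0, 0, 0, -0.02], [-1, 0, 45, 0, 0, 0, -0.025], [-1, 0, 45, 0, 0, 0, -0.025], [-1, 0, 45, 0, 0, 0, -0.025], [-1, 0, 45, 0, 0, 0, -0.025], [-1, 0, 45, 0, 0, 0, -0.025], [-1, 0, 45, 0, 0, 0, -0.025], [-1, 0, 45, 0, 0, 0, -0.025], [-1, -5, 45, 0, 0, 0, -0.025], [-1, -5, 45, 0, 0, 0, -0.02], [-1, -5, 40, 0, 0, 0, -0.02], [-1, -5, 30, 0, 0, 0, 0]],
  ],
)

```text
t: 42.9
tool_pos: [0.4397, 0.3152, 0.1539]
orientation: [-2.901, -1.205, -0.001]
force: [-0.0, 0.0, 0.1]
opening: 0.093
```

```bash
python3 -c "
from h import *; look('top6')"
```

```text
[0.4397 0.3152 0.1539] psi -44.9 0.093
[ 0.564  -0.0279] [24, 24, 462] [266.4 174.3]
[ 0.4688 -0.0111] [25, 24, 457] [260.1 205.4]
```

Call:
servo_tool(
  plan=[
    [[-1, -2, 25, 0, 0, 0, 0], [-1, -3, 36, 0, 0, 0, 0], [-1, 0, 0, -25, 0, 0, 0], [-1, 0, 0, -30, 0, 0, 0], [-1, 0, 0, 0, 0, 0, 0], [-1, 0, 0, 0, 0, 0, 0]],
  ],
)

```text
t: 43.55
tool_pos: [0.4349, 0.3731, 0.0985]
orientation: [2.901, 1.204, -0.003]
force: [0.5, -0.3, 0.3]
opening: 0.0926
```

```bash
python3 -c "
from h import *; print(monitor.read_state()['tool_pos']); wcirc('w6',[(.435,.376)])"
```

```text
[0.43491422 0.37310454 0.09853624]
```

View pics/w6.png

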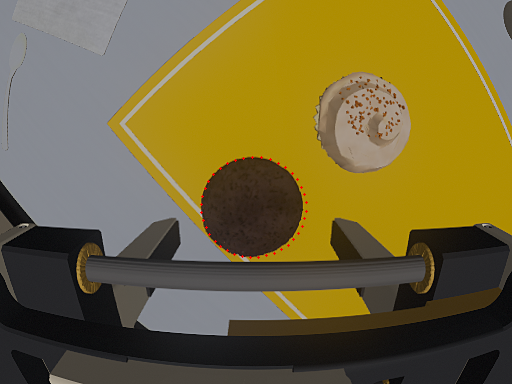

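D sits between the fingers at (252,207). Descend and grip it.

Call:
servo_tool(
  plan=[
    [[-1, -1, 3, -20, 0, 0, 0], [-1, 0, 0, -25, 0, 0, 0], [-1, 0, 0, -20, 0, 0, 0], [-1, 0, 0, -12, 0, 0, 0], [-1, 0, 0, 0, 0, 0, 0], [1, 0, 0, 0, 0, 0, 0], [1, 0, 0, 0, 0, 0, 0], [1, 0, 0, 0, 0, 0, 0], [1, 0, 0, 0, 0, 0, 0], [1, 0, 0, 0, 0, 0, 0], [1, 0, 0, 0, 0, 0, 0]],
  ],
)

```text
t: 44.7
tool_pos: [0.4353, 0.3773, 0.0231]
orientation: [-2.901, -1.204, -0.004]
force: [-0.2, -0.8, 6.9]
opening: 0.0724
```

Call:
servo_tool(
  plan=[
    [[-1, 0, 0, 0, 0, 0, 0], [-1, 0, 0, 0, 0, 0, 0], [-1, 0, 0, -2, 0, 0, 0], [-1, 0, 0, 0, 0, 0, 0], [1, 0, 0, 0, 0, 0, 0], [1, 0, 0, 0, 0, 0, 0], [1, 0, 0, 0, 0, 0, 0], [1, 0, 0, 0, 0, 0, 0], [1, 0, 0, 0, 0, 0, 0], [1, 0, 0, 0, 0, 0, 0]],
  ],
)

```text
t: 45.7
tool_pos: [0.4343, 0.3767, 0.0197]
orientation: [-2.902, -1.204, 0.0]
force: [-0.2, 0.5, -0.6]
opening: 0.0723
```

Call:
servo_tool(
  plan=[
    [[1, 0, 0, 15, 0, 0, 0], [1, 0, 0, 35, 0, 0, 0], [1, 0, 0, 40, 0, 0, 0], [1, 0, -15, 45, 0, 0, 0], [1, 4, -35, 0, 0, 0, 0.05], [1, 4, -40, 0, 0, 0, 0.05], [1, 4, -40, 0, 0, 0, 0.05], [1, 4, -40, 0, 0, 0, 0.05], [1, 4, -45, 0, 0, 0, 0.06], [1, 4, -45, 0, 0, 0, 0], [1, 4, -45, 0, 0, 0, 0], [1, 0, -45, 0, 0, 0, 0]],
  ],
)

```text
t: 46.9
tool_pos: [0.4627, 0.0249, 0.1562]
orientation: [2.72, 1.57, 0.003]
force: [-0.1, -0.6, 0.0]
opening: 0.0726
```

Call:
servo_tool(
  plan=[
    [[1, 0, -45, 0, 0, 0, 0], [1, 0, -40, 0, 0, 0, 0], [1, 0, -30, 0, 0, 0, 0], [1, 0, -15, 0, 0, 0, 0], [1, 0, 0, 0, 0, 0, 0], [1, 0, 0, 0, 0, 0, 0]],
  ],
)

```text
t: 47.5
tool_pos: [0.4624, -0.1033, 0.1555]
orientation: [2.722, 1.569, 0.001]
force: [0.3, -0.2, -0.4]
opening: 0.0724
```

Call:
servo_tool(
  plan=[
    [[1, 1, -1, -10, 0, 0, 0], [1, 0, 0, -25, 0, 0, 0], [1, 0, 0, -30, 0, 0, 0], [1, 0, 0, -25, 0, 0, 0], [1, 0, 0, -12, 0, 0, 0], [1, 0, 0, -8, 0, 0, 0], [1, 0, 0, 0, 0, 0, 0]],
  ],
)

```text
t: 48.2
tool_pos: [0.4629, -0.1038, 0.044]
orientation: [-2.72, -1.571, 0.001]
force: [0.1, -0.7, -0.6]
opening: 0.0722
```

Call:
servo_tool(
  plan=[
    [[1, 0, 0, -8, 0, 0, 0], [1, 0, 0, -8, 0, 0, 0], [1, 0, 0, -6, 0, 0, 0], [1, 0, 0, 0, 0, 0, 0], [-0.75, 0, 0, 0, 0, 0, 0], [-0.75, 0, 0, 0, 0, 0, 0], [-0.75, 0, 0, 0, 0, 0, 0], [-0.75, 0, 0, 0, 0, 0, 0], [-0.75, 0, 0, 15, 0, 0, 0], [-0.75, 0, 0, 35, 0, 0, 0], [-0.75, 0, 0, 40, 0, 0, 0], [-0.75, 0, 0, 40, 0, 0, 0]],
  ],
)

```text
t: 49.4
tool_pos: [0.4629, -0.1042, 0.154]
orientation: [-2.721, -1.57, 0.001]
force: [0.9, -2.0, 0.6]
opening: 0.0812
```

```bash
python3 -c "
from h import *; look('top7'); a=save('side','s7'); t=cv2.imread('pics/top7.png')[:,:,::-1]
cv2.imwrite('pics/c7.png',np.hstack([cv2.resize(t[100:250,90:400],(480,232)),cv2.resize(a[150:230,205:310],(305,232))])[:,:,::-1])
print(monitor.read_state()['q'])"
```

```text
[ 0.4629 -0.1042  0.154 ] psi -30.0 0.0812
[ 0.6287 -0.1568] [89, 48, 468] [309.  154.4]
[ 0.5843 -0.1399] [50, 55, 813] [303.2 168.6]
[ 0.5641 -0.0279] [24, 24, 463] [266.4 174.3]
[ 0.4688 -0.011 ] [25, 24, 457] [260.1 205.4]
[-3.29439411e-01 -1.69681361e-01  1.91346455e+00  2.98129401e-05
  1.38684136e+00  1.94527438e-01]
```

View pics/c7.png

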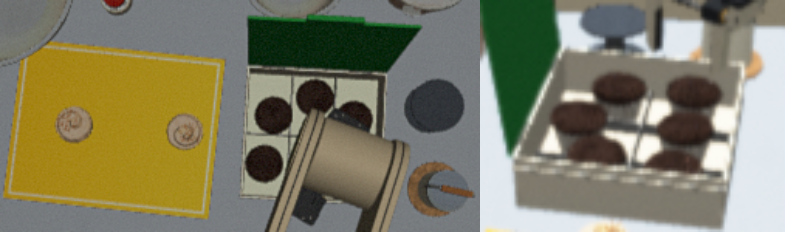

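All six stand upright in their own compartments (side crop), and the lid is still open. Now I raise the tool with fingers closed and the jaw axis along y, to go over and behind the lid.

Call:
servo_tool(
  plan=[
    [[1, 0, 0, 30, 0, 0, 0], [1, 0, 0, 40, 0, 0, -0.12], [1, 0, 0, 40, 0, 0, -0.12], [1, 0, 0, 40, 0, 0, -0.12], [1, 0, 0, 40, 0, 0, -0.12], [1, 0, 0, 40, 0, 0, -0.12], [1, 0, -2, 20, 0, 0, -0.12], [1, 0, -2, 0, 0, 0, -0.12], [1, 0, -2, 0, 0, 0, -0.12], [1, 0, 0, 0, 0, 0, -0.12], [1, 0, 0, 0, 0, 0, 0], [1, 0, 0, 0, 0, 0, 0]],
  ],
)

```text
t: 50.7
tool_pos: [0.4633, -0.1103, 0.4023]
orientation: [-3.141, 0.047, 0.001]
force: [-0.8, 0.6, -0.9]
opening: 0.0004
```

Call:
servo_tool(
  plan=[
    [[1, 25, 0, 0, 0, 0, 0], [1, 35, 0, 0, 0, 0, 0], [1, 40, 0, 0, 0, 0, 0], [1, 40, 0, 0, 0, 0, 0], [1, 40, 0, 0, 0, 0, 0], [1, 40, 0, 0, 0, 0, 0], [1, 25, 0, 0, 0, 0, 0], [1, 17, 0, 0, 0, 0, 0], [1, 0, 0, 0, 0, 0, 0], [1, 0, 0, 0, 0, 0, 0]],
  ],
)

```text
t: 51.7
tool_pos: [0.7252, -0.1103, 0.4016]
orientation: [-3.141, 0.049, 0.002]
force: [0.2, -0.0, -0.4]
opening: 0.0006
```

```bash
python3 -c "
from h import *; s=monitor.read_state(); print(s['tool_pos'],s['q']); a=save('side','s8')
cv2.imwrite('pics/c8.png',cv2.resize(a[20:260,150:400],(600,576))[:,:,::-1])"
```

```text
[ 0.72524204 -0.11030207  0.40159433] [-2.20753081e-01  5.47343772e-01  6.68128128e-01 -6.72793084e-05
  1.92763276e+00  1.38132868e+00]
```

View pics/c8.png

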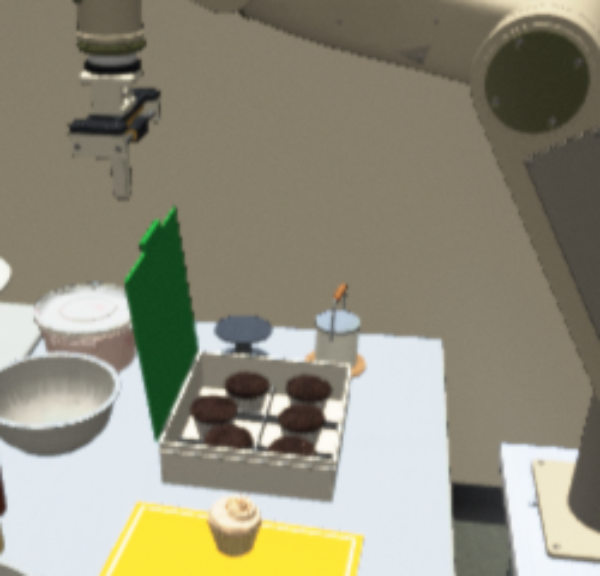

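The closed fingers are above and behind the lid, with the tip at crop (122,195) and the tab at (150,235). I descend, then push toward -x.

Call:
servo_tool(
  plan=[
    [[1, 0, 0, -20, 0, 0, 0], [1, 0, 0, -25, 0, 0, 0], [1, 0, 0, -20, 0, 0, 0], [1, 0, 0, -15, 0, 0, 0], [1, 0, 0, 0, 0, 0, 0], [1, -10, 0, 0, 0, 0, 0], [1, -10, 0, 0, 0, 0, 0], [1, -10, 0, 0, 0, 0, 0], [1, -10, 0, 0, 0, 0, 0], [1, -10, 0, 0, 0, 0, 0], [1, 0, 0, 0, 0, 0, 0]],
  ],
)

```text
t: 52.85
tool_pos: [0.6748, -0.1105, 0.3258]
orientation: [3.14, -0.052, 0.006]
force: [-0.3, -0.3, 0.4]
opening: 0.0005
```

Call:
servo_tool(
  plan=[
    [[1, -12, 0, -2, 0, 0, 0], [1, -14, 0, -2, 0, 0, 0], [1, -14, 0, -2, 0, 0, 0], [1, -14, 0, -2, 0, 0, 0], [1, -14, 0, -2, 0, 0, 0], [1, -14, 0, -5, 0, 0, 0], [1, -14, 0, -5, 0, 0, 0], [1, -14, 0, -6, 0, 0, 0], [1, -14, 0, -6, 0, 0, 0], [1, 0, 0, 0, 0, 0, 0]],
  ],
)

```text
t: 53.85
tool_pos: [0.5505, -0.1104, 0.2913]
orientation: [3.141, -0.052, 0.001]
force: [0.5, 0.4, 0.3]
opening: 0.0004
```

Call:
servo_tool(
  plan=[
    [[1, -13, 0, -8, 0, 0, 0], [1, -13, 0, -8, 0, 0, 0], [1, -13, 0, -9, 0, 0, 0], [1, -12, 0, -10, 0, 0, 0], [1, -10, 0, -11, 0, 0, 0], [1, -10, 0, -12, 0, 0, 0], [1, -10, 0, -12, 0, 0, 0], [1, -9, 0, -12, 0, 0, 0], [1, 0, 0, 0, 0, 0, 0]],
  ],
)

```text
t: 54.75
tool_pos: [0.4607, -0.1103, 0.2081]
orientation: [-3.141, 0.052, 0.002]
force: [-1.6, 0.0, 0.3]
opening: 0.0001
```

```bash
python3 -c "
from h import *; s=monitor.read_state(); print(s['tool_pos'],s['force']); a=save('side','s9')
cv2.imwrite('pics/c9.png',cv2.resize(a[60:260,180:330],(450,600))[:,:,::-1])"
```

```text
[ 0.46073129 -0.11027165  0.20812618] [-1.57754339  0.02398842  0.30725013]
```

View pics/c9.png

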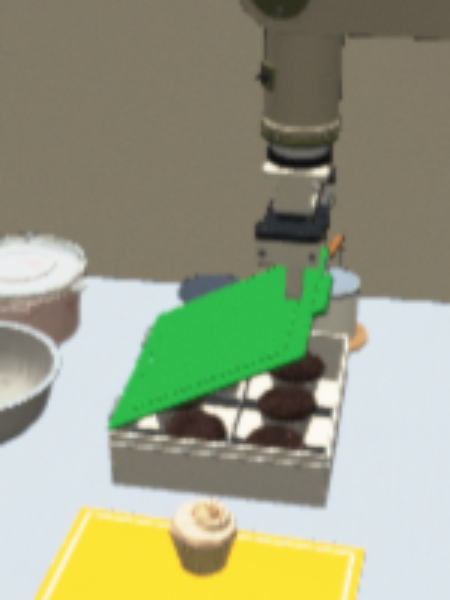

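The lid is at about 30° with the fingertip on its upper face at crop (290,290). Continue down along the arc.

Call:
servo_tool(
  plan=[
    [[1, -6, 0, -11, 0, 0, 0], [1, -5, 0, -11, 0, 0, 0], [1, -5, 0, -11, 0, 0, 0], [1, -4, 0, -11, 0, 0, 0], [1, -4, 0, -11, 0, 0, 0], [1, -3, 0, -11, 0, 0, 0], [1, -3, 0, -11, 0, 0, 0], [1, -2, 0, -11, 0, 0, 0], [1, -1, 0, -9, 0, 0, 0], [1, 0, 0, -8, 0, 0, 0], [1, 0, 0, -5, 0, 0, 0], [1, 0, 0, 0, 0, 0, 0]],
  ],
)

```text
t: 56.0
tool_pos: [0.4278, -0.1102, 0.0978]
orientation: [-3.141, 0.052, 0.002]
force: [-0.5, -0.2, 0.2]
opening: 0.0006
```

Call:
servo_tool(
  plan=[
    [[1, 0, 0, -2, 0, 0, 0], [1, 0, 0, -2, 0, 0, 0], [1, 0, 0, -1, 0, 0, 0], [1, 0, 0, 0, 0, 0, 0]],
  ],
)

```text
t: 56.4
tool_pos: [0.4285, -0.1104, 0.0938]
orientation: [3.141, -0.052, 0.001]
force: [-0.1, 0.3, 0.6]
opening: 0.0003
```

Call:
servo_tool(
  plan=[
    [[1, 0, 0, -1, 0, 0, 0], [1, 0, 0, -1, 0, 0, 0], [1, 0, 0, -1, 0, 0, 0], [1, 0, 0, 0, 0, 0, 0]],
  ],
)

```text
t: 56.8
tool_pos: [0.4287, -0.1104, 0.093]
orientation: [3.141, -0.052, 0.0]
force: [-10.9, 4.5, 23.6]
opening: 0.0002
```

Firm contact with the TCP at 0.093, so the tip is at 0.082, the lid's closed top face. Rise clear and check.

Call:
servo_tool(
  plan=[
    [[1, 0, 0, 5, 0, 0, 0], [1, 0, 0, 20, 0, 0, 0], [1, 0, 0, 40, 0, 0, 0], [1, 0, 0, 40, 0, 0, 0], [1, 0, 30, 40, 0, 0, 0], [1, 0, 40, 0, 0, 0, 0], [1, 0, 40, 0, 0, 0, 0], [1, 0, 40, 0, 0, 0, 0], [1, 0, 40, 0, 0, 0, 0], [1, 0, 40, 0, 0, 0, 0], [1, 0, 30, 0, 0, 0, 0], [1, 0, 0, 0, 0, 0, 0]],
  ],
)

```text
t: 58.0
tool_pos: [0.4278, 0.1527, 0.2356]
orientation: [-3.14, 0.046, 0.0]
force: [-0.4, 0.0, 0.9]
opening: 0.0003
```

```bash
python3 -c "
from h import *
s=monitor.read_state(); print(s['t'],s['tool_pos'],s['force'])
t=save('top','t9'); a=save('side','s10'); info=eyes.camera_info('top'); si=eyes.camera_info('side')
# predicted lid top corners (shut) drawn
cx=np.array([.9995,-.032]);cy=np.array([.032,.9995]);c=np.array([.526,-.106])
t=t.copy();a=a.copy()
for X in(-.128,.128):
  for Y in(-.136,.136):
    for z,col in((.082,(255,0,0)),):
      P=np.r_[c+X*cx+Y*cy,z]
      for im,i in((t,info),(a,si)):
        p=proj(i,P); cv2.circle(im,(int(round(p[0])),int(round(p[1]))),1,col,-1)
h=cv2.cvtColor(t,cv2.COLOR_RGB2HSV); m=np.zeros(t.shape[:2],bool); m[200:250,350:410]=True
o=m&(h[:,:,1]>140)
for b,st in blobs(o,15): print('grip?',b,st,onz(info,*b,.148))
cv2.imwrite('pics/c10.png',np.hstack([cv2.resize(t[120:250,180:410],(460,260))[:,:],cv2.resize(a[130:260,180:330],(300,260))])[:,:,::-1])"
```

```text
58.0 [0.42783874 0.15274782 0.23555046] [-0.42311216  0.00560151  0.92409043]
grip? [384.84745763 223.22033898] [375 220  20   7  59] [ 0.42609326 -0.36126402  0.148     ]
```

View pics/c10.png

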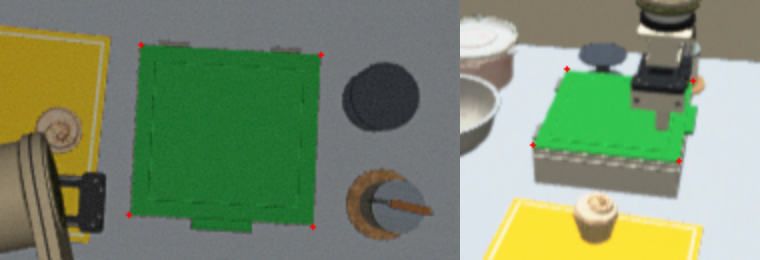

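The lid matches the predicted closed corners in both views. The canister grip is at (0.426, -0.361), which is the mat centre, and the robot is clear. Handing in.

```bash
python3 -c "
from plant import job; print(job.close_job())"
```

```text
the job is handed in; nothing more can be done
None
```

The order is packed and handed in after about 58 s of the 208 s allowed; the hand-in gave no verdict.

- **Canister:** I lifted it by its handle and set it upright on the cork mat. The last image puts its grip within about 1 mm of the mat's centre.
- **Cupcakes:** All six chocolate ones were present. The last look before closing the lid showed each one upright in its own compartment. The three far ones were let go about 10 mm above the floor because the fingers had to clear the dividers.
- **Vanilla cupcakes:** Both were still on the yellow mat just before I closed the lid. In the last picture the arm covered one of them; I never touched either.
- **Lid:** I pushed it down slowly along its arc until it stopped firmly at its shut height, with about 24 N on the fingertips. Its corners match the closed position in both camera views. I had no direct reading of the lid angle or speed.

The first squeeze on every cupcake but the first, and an early try on that one too, showed an upward force of about 7 N. I opened, lowered a few millimetres and gripped again each time, and the second grip was clean.

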